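# Snap the speed-controller board onto its standoffs

## Task

Take the controller board off the foam block by its heat sink, set it over the four barbed standoffs in the aluminium tray with its plug end at the tray's notched end, and press it down until all four posts have clicked through and the board lies flush on every standoff, holding the sprung pins beside them down. Never push on the standoffs with more than 30 newtons, so work on one corner at a time beside its post, and leave the other things on the counter where they are.

Things in the scene. Friction and masses are not known exactly. Their poses are not given: they have to be found in the camera images.
- board: Loose electric-skateboard controller board, about 90 g: green flat plate 130 x 70 x 3 mm (x, y, z), a round 9 mm hole near each corner at x = +-54, y = +-25 mm. Origin: centre of its underside; z up, +x to the end with the black plug block. Its top is bare for pressing with shut fingertips in patches 22 (x) x 29 (y) mm round x = +-35, y = +-23 mm. Starts level on the foam block.
- heat_sink (a point): Centre of the top of the finned aluminium heat sink in the middle of the board, the thing to hold it by: 28 mm long in the board's x, 26 mm wide in its y, 24 mm high above the board's top, so this point is 27 mm above the board's underside. Axes as the board.
- plug (a point): Centre of the top of the board's black plug block, 16 x 24 mm and 10 mm high, at x = +56 mm, y = 0 of the board. At the other end, x = -52, y = +-7 mm, stand two small capacitors 11 mm across, 13 mm high. Axes as the board.
- rest: Grey covered foam block on which the board starts, 100 x 55 x 25 mm, fixed. Origin: centre of its underside, on the counter.
- tray: Shallow aluminium tray fixed to the counter, 190 x 120 mm, floor 4 mm thick, rim 10 mm high. Origin: centre of its underside, on the counter; z up, +x to the notched end. At x = +-54, y = +-25 mm stand four white nylon snap standoffs, all set to one height, not known beforehand: their flat collar tops (the seats, 12 mm across) are 14 to 34 mm above the counter.
- notch (a point): Middle of the tray's notched short end at x = +95 mm of the tray, 10 mm up, where the rim has a 56 mm gap for the plug. Axes as the tray.
- hole_a (a point): Centre of the board's hole at x = +54, y = +25 mm in the board's frame, at its underside; it belongs on post_a. Axes as the board.
- post_a (a point): Point on the counter straight under the axis of the standoff at x = +54, y = +25 mm in the tray's frame. Axes as the tray. Above its seat each standoff has a 6.4 mm post with a cone tip 13 mm high; two sprung barbs on its +y and -y sides widen from the tip to 12.4 mm across at 4.6 mm above the seat. A board set on them rests with its underside about 4 to 11 mm above the seats, often slanting.
- pin_a (a joint): Brass sprung contact pin 3 mm thick, 12 mm from post_a towards the tray's middle (in x): 0 = standing 2.5 mm above the seat, 0.0025 = pushed down level with the seat by the board; feeble spring (under 0.5 N). With the board snapped on all four posts and let go, it reads about 0.0017 to 0.0025.
- hole_b (a point): Centre of the board's hole at x = +54, y = -25 mm in the board's frame, at its underside; it belongs on post_b. Axes as the board.
- post_b (a point): Point on the counter straight under the axis of the standoff at x = +54, y = -25 mm in the tray's frame. Axes as the tray. Pushing: one post clicks at roughly 5 to 12 N at that post, varying with friction; a push beside it is partly shared with the other posts. All four at once need about four times that.
- pin_b (a joint): Brass sprung contact pin 3 mm thick, 12 mm from post_b towards the tray's middle (in x): 0 = standing 2.5 mm above the seat, 0.0025 = pushed down level with the seat by the board; feeble spring (under 0.5 N). With the board snapped on all four posts and let go, it reads about 0.0017 to 0.0025.
- hole_c (a point): Centre of the board's hole at x = -54, y = -25 mm in the board's frame, at its underside; it belongs on post_c. Axes as the board.
- post_c (a point): Point on the counter straight under the axis of the standoff at x = -54, y = -25 mm in the tray's frame. Axes as the tray. At the click, when the underside is about 1.6 mm above the seat, the barbs spring out over the board and the force falls; then it rises steeply as the board meets the rigid seat, so press slowly (under 10 mm/s): at 12 mm/s a stop at 12 N overshot to about 30 N.
- pin_c (a joint): Brass sprung contact pin 3 mm thick, 12 mm from post_c towards the tray's middle (in x): 0 = standing 2.5 mm above the seat, 0.0025 = pushed down level with the seat by the board; feeble spring (under 0.5 N). With the board snapped on all four posts and let go, it reads about 0.0017 to 0.0025.
- hole_d (a point): Centre of the board's hole at x = -54, y = +25 mm in the board's frame, at its underside; it belongs on post_d. Axes as the board.
- post_d (a point): Point on the counter straight under the axis of the standoff at x = -54, y = +25 mm in the tray's frame. Axes as the tray.
- pin_d (a joint): Brass sprung contact pin 3 mm thick, 12 mm from post_d towards the tray's middle (in x): 0 = standing 2.5 mm above the seat, 0.0025 = pushed down level with the seat by the board; feeble spring (under 0.5 N). With the board snapped on all four posts and let go, it reads about 0.0017 to 0.0025.
- wheel_1: Clay-coloured skate wheel lying flat, 52 mm across, 32 mm high, loose; origin at the centre of its underside. To be left alone.
- wheel_2: A second wheel like wheel_1. To be left alone.
- truck: Grey cast aluminium skateboard truck, 80 x 55 mm foot, 200 mm axle along its y, 52 mm high, loose; origin at the centre of its underside. To be left alone.
- rail_guard: White plastic rail guard strip lying flat, 260 mm long in its x, 22 mm wide, 14 mm high, loose; origin at the centre of its underside. To be left alone.
- screwdriver: Screwdriver with a wooden handle lying flat along its x, loose; origin under it, on the counter. To be left alone.
Things that resemble listed ones, but are neither listed nor needed, are in the scene too. Leave any blue or orange look-alike of the tray alone.

How it is judged:
By the outcome, as a careful person would: the job done as asked, in the order asked, and still so for the second after the job is handed in, with the robot touching nothing.
It also fails if it takes over 64 s, if anything falls off the work surface, if the arm or the gripper's body presses on something with over 40 N, if the wrist force passes 120 N, or if a joint passes its speed limit or range.

## Robot

A 6-joint arm with a two-finger parallel gripper is mounted at the origin on the work surface. World frame = base frame: x ahead of the robot, y to its left, z up, the work surface at z = 0. Lengths are in m, angles in rad, forces in N, time in s.
With the tool pointing down it reaches from about 0.375 to 0.9 m from the base axis. Payload 3.1 kg.
Tool frame: the origin (TCP) lies midway between the tips of the shut fingers; the grasp point (between the pads) lies 19 mm behind it (ctrl.grip_depth is the distance from the TCP to the grasp point, in m); z points along the fingers, y is the line along which they close (so a half turn about z gives the same grasp; the last joint's range is limited). The gripper opens to 87 mm and grips with 3 to 60 N. Pads are 19 mm wide; open, the fingers measure 117 mm over their backs; the gripper's body (75 mm by 190 mm) begins 51 mm behind the grasp point.
Start: joints at [-1.351, 0.527, 1.433, -0, 1.181, -0.178], TCP at [0.243, -0.576, 0.223] pointing down, gripper open.
Joint ranges: [-3.08, 3.08], [-0.75, 2.2], [0.22, 2.44], [-1.43, 4.57], [0, 2.65], [-2.85, 2.85]. Speed limits (rad/s): [2.79, 2.79, 3.14, 3.14, 3.14, 3.14].

## Interface

Orientations are given as a 3x3 rotation matrix whose columns are the frame's x, y, z axes.
In Python, from rig import ctrl gives the robot as it stands. The module is installed in compiled form; this text tells all that it offers.
- The arm moves only by the tool send_rows, never from a script. Its argument "rows" is a list of rows, each a list of 7 numbers: the shift along the tool's x, y, z scaled (see below), then the turn, a rotation vector about the tool's x, y, z scaled (see below), then the finger opening in mm, from 0 to 87. A call has 1 to 12 rows; each row is the pose to reach, as a shift and turn from the pose commanded when the call began, along the tool's axes at that moment; what a row does not reach only later rows make up. The controller multiplies each number of a shift by 0.25 m and each number of a turn by 2 rad. A row lasts 1/10 s, in which the tool goes at most 50 mm and 8.59 degrees, less where a joint would pass 70% of its speed; a pose out of reach is approached as far as the arm can. A call with a number of a shift or a turn outside -1 to 1 is refused whole. A call with a gripper value outside its range is refused whole. The fingers move at their own pace and stop on an object; "grip_force" is the grip in N (left out, the last holds). Time passes only in rows, so rows that repeat a pose let the fingers close. It gives the time, the measured TCP pose, the force, the opening and the grip force at its end, in the units of the state.
- ctrl.get_obs(): the state, without advancing time (a new reading comes with each control period).
- ctrl.grab_frame(name): name is "side" or "top" or "wrist"; returns a dict with "pixels" (400x640x3 uint8, red, green, blue), "camera_matrix" (3x3 intrinsics, pixels), "origin" and "attitude" of the camera in the world. Camera axes: x right, y up, looking along -z (the intrinsics and any distortion apply to the point x, -y, -z); pixel columns grow to the right and rows downward; lengths in m; the calibration is good to about 2 mm. A picture is of the moment at which its call begins. There is no depth.
- ctrl.job_done(): hands the job in; it is judged then, once.
The state is a dict: "time_s": time; "joints": joint angles; "joint_velocities": joint speeds; "effort": joint torques, N m; "tcp_pos": TCP position; "orientation": TCP orientation; "wrist_force": force on the tool from outside, world axes, zero at the start; "torque": the same for the moment, N m; "opening": finger opening in m; "gripper_force": force on a finger pad.
Only numpy, scipy, OpenCV 4.12 (cv2) and the standard library are available. Lean on these libraries where they do the work, as an engineer would, in place of code of your own. Each camera call takes 0.05 s, during which the arm holds its last target. There are 200 camera calls.

## Working session

There is one attempt and no reset: what is moved stays moved. The work goes in short steps, Python scripts to look and compute and a tool call to move; the robot and the scene stay as the last step left them, time stands still between calls to the robot, and variables do not carry over. Pictures are saved under pics/ and viewed, at most 10 in all, crops included, and the job is handed in when it is done.

Besides the shell and the picture viewer there is one more tool, called after "Call:" as name(argument=value, ...) on one line, values as JSON. send_rows: Moves the arm, as the interface text tells. Its arguments: {"type":"object","properties":{"rows":{"type":"array"},"grip_force":{"type":"number"}},"required":["rows"]}

```bash
mkdir -p pics
cat > h.py <<'E'
import numpy as np, cv2
from rig import ctrl
def grab(n,save=None):
    f=ctrl.grab_frame(n)
    im=cv2.cvtColor(np.asarray(f['pixels']),cv2.COLOR_RGB2BGR)
    if save: cv2.imwrite('pics/'+save,im)
    return f,im
def ray(f,uv):
    K=np.array(f['camera_matrix']);d=np.linalg.solve(K,[uv[0],uv[1],1.]);d=np.array([d[0],-d[1],-d[2]])
    return np.array(f['origin']),np.array(f['attitude'])@d
def onz(f,uv,z):
    o,d=ray(f,uv);return o+d*(z-o[2])/d[2]
def proj(f,p):
    q=np.array(f['attitude']).T@(np.array(p)-f['origin']);q=np.array([q[0],-q[1],-q[2]])
    q=np.array(f['camera_matrix'])@q;return q[:2]/q[2]
E
python3 - <<'E'
from h import *
for n in('top','side','wrist'):
    f,im=grab(n,n+'0.png');print(n,f.keys(),np.round(f['camera_matrix'],1).tolist(),np.round(f['origin'],3),np.round(f['attitude'],3).tolist())
o=ctrl.get_obs();print({k:np.round(v,3).tolist() for k,v in o.items()},ctrl.grip_depth)
E
```

```text
top dict_keys(['pixels', 'camera_matrix', 'origin', 'attitude']) [[496.0, 0.0, 321.9], [0.0, 496.0, 197.4], [0.0, 0.0, 1.0]] [ 0.383 -0.04   1.419] [[-0.017, 0.998, -0.065], [-1.0, -0.017, -0.002], [-0.003, 0.065, 0.998]]
side dict_keys(['pixels', 'camera_matrix', 'origin', 'attitude']) [[520.6, 0.0, 313.2], [0.0, 520.6, 199.5], [0.0, 0.0, 1.0]] [ 0.257 -1.242  1.059] [[0.979, 0.143, -0.148], [-0.205, 0.606, -0.768], [-0.02, 0.782, 0.623]]
wrist dict_keys(['pixels', 'camera_matrix', 'origin', 'attitude']) [[286.6, 0.0, 325.4], [0.0, 286.6, 195.7], [0.0, 0.0, 1.0]] [ 0.314 -0.546  0.384] [[0.387, 0.884, 0.263], [-0.922, 0.372, 0.108], [-0.003, -0.284, 0.959]]
{'time_s': 0.15, 'joints': [-1.35, 0.528, 1.434, -0.0, 1.181, -0.178], 'joint_velocities': [-0.003, -0.005, -0.006, 0.001, 0.002, 0.001], 'effort': [0.0, -44.043, -17.684, 0.063, 0.055, -0.0], 'tcp_pos': [0.243, -0.575, 0.222], 'orientation': [[0.922, 0.388, -0.0], [0.388, -0.922, 0.002], [0.0, -0.002, -1.0]], 'wrist_force': [-0.399, -0.322, -0.162], 'torque': [-0.045, -0.004, -0.005], 'gripper_force': 0.0, 'opening': 0.087} 0.0187
```

View pics/top0.png

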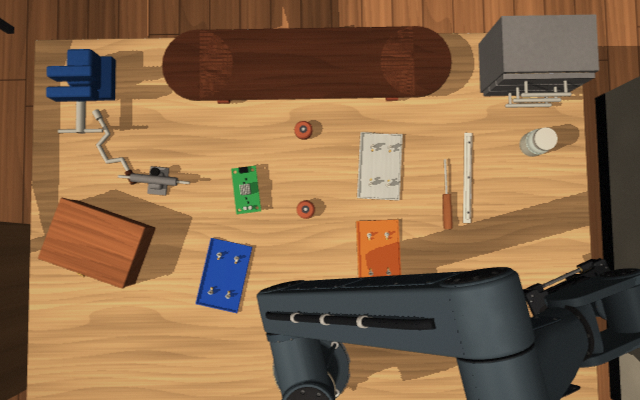

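View pics/side0.png

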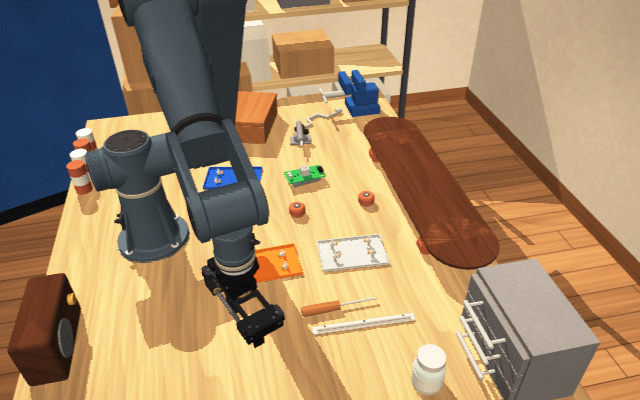

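The top view shows the board at about (246,190) with its plug end up near (242,170), and the aluminium tray at (381,166). In the side view they are at (305,175) and (353,253). I'll enlarge both next.

Run:
```python
from h import *
t=cv2.imread('pics/top0.png');s=cv2.imread('pics/side0.png')
def c(im,x,y,w,h): return cv2.resize(im[y:y+h,x:x+w],(400,300),interpolation=cv2.INTER_CUBIC)
o=np.vstack([np.hstack([c(t,206,160,80,60),c(t,331,126,100,75)]),np.hstack([c(s,265,145,80,60),c(s,303,215,100,75)])])
cv2.imwrite('pics/comp.png',o)
```

```text
(no output)
```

View pics/comp.png

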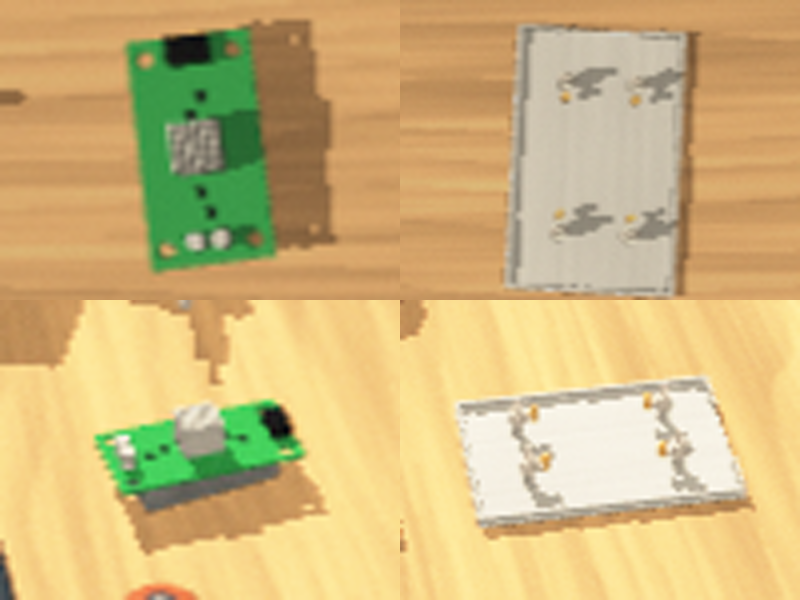

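The composite shows the board level on the foam, with the plug towards +x and the heat sink at about (195,147) in the crop. The tray's four standoffs are visible, but its notch is not clear at this resolution. I'll measure coarse positions, then use the wrist camera.

```bash
cat >> h.py <<'E'
def board(f,im,z=.028,verbose=1,plug=None):
    hsv=cv2.cvtColor(im,cv2.COLOR_BGR2HSV)
    m=cv2.inRange(hsv,(45,90,40),(80,255,255))
    n,l,st,ce=cv2.connectedComponentsWithStats(cv2.morphologyEx(m,cv2.MORPH_CLOSE,np.ones((3,3))))
    i=1+np.argmax(st[1:,4]);c,_=cv2.findContours((l==i).astype(np.uint8),cv2.RETR_EXTERNAL,cv2.CHAIN_APPROX_NONE)
    c=max(c,key=len)[:,0,:]
    P=np.array([onz(f,p,z)[:2] for p in cv2.convexHull(c)[:,0,:]])
    r=cv2.minAreaRect((P*1000).astype(np.float32)); return r,c
E
python3 - <<'E'
from h import *
t=cv2.imread('pics/top0.png')
f=ctrl.grab_frame('top')
r,c=board(f,t);print('board mm',r)
# tray: greyish low saturation blob in crop
hsv=cv2.cvtColor(t,cv2.COLOR_BGR2HSV)
m=cv2.inRange(hsv,(0,0,120),(180,55,255));mm=np.zeros_like(m);mm[126:206,345:415]=m[126:206,345:415]
mm=cv2.morphologyEx(mm,cv2.MORPH_CLOSE,np.ones((5,5)))
c,_=cv2.findContours(mm,cv2.RETR_EXTERNAL,2);c=max(c,key=cv2.contourArea)
P=np.array([onz(f,p[0],.008)[:2]*1000 for p in c],np.float32);print('tray',cv2.minAreaRect(P))
for uv in [(246,190),(381,166)]: print(onz(f,uv,.02))
E
```

```text
board mm ((499.0775146484375, 176.70291137695312), (129.07186889648438, 69.26040649414062), 6.382227897644043)
tray ((562.3712768554688, -202.4213409423828), (119.33052825927734, 188.85137939453125), 85.87279510498047)
[0.49813112 0.1772294  0.02      ]
[ 0.55992835 -0.20646163  0.02      ]
```

```bash
cat >> h.py <<'E'
def move(pos,yaw,o=None):
    "scaled row from measured pose to TCP pos, tool down with tool-x at yaw (rad)"
    from scipy.spatial.transform import Rotation as R
    o=o or ctrl.get_obs();R0=np.array(o['orientation']);d=R0.T@(np.array(pos)-o['tcp_pos'])
    c,s=np.cos(yaw),np.sin(yaw);T=np.array([[c,s,0],[s,-c,0],[0,0,-1.]])
    w=R.from_matrix(R0.T@T).as_rotvec();return np.round(np.r_[d/.25,w/2],4).tolist()
E
python3 - <<'E'
from h import *
print(move([.58,-.204,.13],-.072)); print(move([.42,-.4,.2],.15))
E
```

```text
[1.8205, -0.8447, 0.3693, -0.0007, 0.0, 0.2354]
[0.9263, -0.3711, 0.0884, -0.0007, -0.0, 0.1244]
```

Call:
send_rows(rows=[[0.926,-0.371,0.08,0,0,0.235,87],[0.926,-0.371,0.08,0,0,0.235,87],[0.926,-0.371,0.08,0,0,0.235,87],[0.926,-0.371,0.08,0,0,0.235,87],[0.926,-0.371,0.08,0,0,0.235,87],[0.926,-0.371,0.08,0,0,0.235,87]])

```text
time_s: 0.8
tcp_pos: [0.4229, -0.3952, 0.2018]
orientation: [[0.998, -0.065, -0.0], [-0.065, -0.998, 0.004], [-0.0, -0.004, -1.0]]
wrist_force: [-0.0, 0.1, -0.7]
opening: 0.0873
gripper_force: 0.0
```

Run:
```python
from h import *
print(move([.58,-.204,.13],-.072),ctrl.get_obs()['time_s'])
```

```text
[0.5774, -0.8029, 0.29, -0.0019, 0.0002, 0.0035] 0.8
```

Call:
send_rows(rows=[[0.577,-0.8,0.28,-0.002,0,0.003,87],[0.577,-0.8,0.28,-0.002,0,0.003,87],[0.577,-0.8,0.28,-0.002,0,0.003,87],[0.577,-0.8,0.28,-0.002,0,0.003,87],[0.577,-0.8,0.28,-0.002,0,0.003,87],[0.577,-0.8,0.28,-0.002,0,0.003,87],[0.577,-0.8,0.28,-0.002,0,0.003,87],[0.577,-0.8,0.28,-0.002,0,0.003,87]])

```text
time_s: 1.6
tcp_pos: [0.5777, -0.2125, 0.1327]
orientation: [[0.997, -0.078, -0.0], [-0.078, -0.997, -0.005], [-0.0, 0.005, -1.0]]
wrist_force: [-1.0, -0.2, 0.4]
opening: 0.087
gripper_force: 0.0
```

Run:
```python
from h import *
f,im=grab('wrist','w1.png');print(np.round(f['origin'],4),np.round(f['attitude'],4).tolist());
import pickle;pickle.dump(f,open('w1.pkl','wb'))
f,im=grab('side','s1.png');f,im=grab('top','t1.png')
```

```text
[ 0.6549 -0.2191  0.2946] [[-0.0786, 0.9555, 0.2844], [-0.9969, -0.0765, -0.0187], [0.0039, -0.285, 0.9585]]
```

View pics/w1.png

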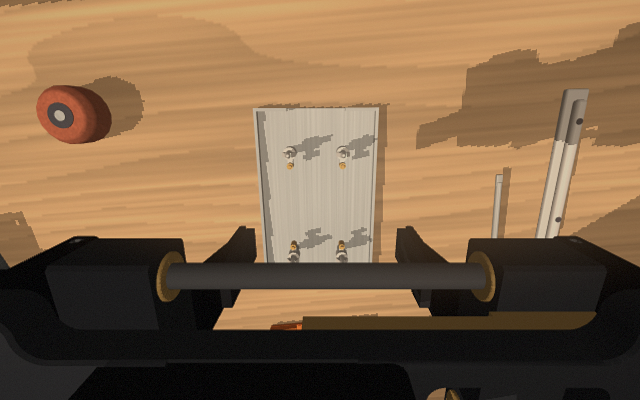

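The wrist view shows the tray at columns 253–387, with its far end at row 108, and the four posts with pins near (290,152), (343,152), (294,246) and (341,244). I'll zoom in on the rim to find the notch.

Run:
```python
from h import *
w=cv2.imread('pics/w1.png');t=cv2.imread('pics/t1.png');s=cv2.imread('pics/s1.png')
a=cv2.resize(w[100:180,245:395],(800,427),interpolation=cv2.INTER_CUBIC)
b=cv2.resize(s[230:280,313:393],(400,173),interpolation=cv2.INTER_CUBIC)
b2=cv2.resize(cv2.imread('pics/top0.png')[183:204,352:410],(400,173),interpolation=cv2.INTER_CUBIC)
cv2.imwrite('pics/z1.png',np.vstack([a,np.hstack([b,b2])]))
```

```text
(no output)
```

View pics/z1.png

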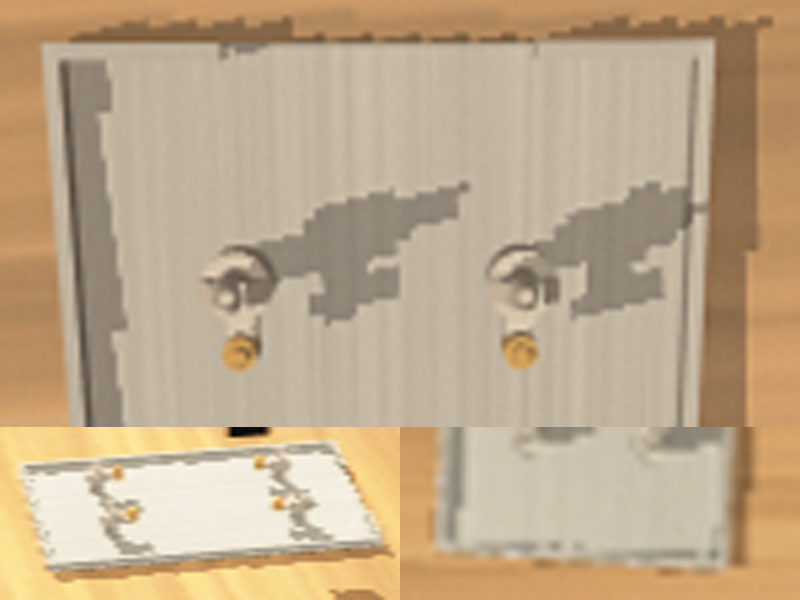

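The far end, towards world +x, has the rim gap: the outer shadow is broken across about 56 mm. So tray +x is world +x at about -4°. Next I'll measure the pins.

```bash
cat >> h.py <<'E'
def pins(im,roi):
    x0,y0,x1,y1=roi;h=cv2.cvtColor(im,cv2.COLOR_BGR2HSV)
    m=cv2.inRange(h,(10,120,60),(30,255,255));k=np.zeros_like(m);k[y0:y1,x0:x1]=m[y0:y1,x0:x1]
    n,l,st,ce=cv2.connectedComponentsWithStats(k);return [(ce[i].round(2).tolist(),int(st[i,4])) for i in range(1,n) if st[i,4]>4]
E
python3 - <<'E'
from h import *
import pickle
f=pickle.load(open('w1.pkl','rb'));im=cv2.imread('pics/w1.png')
p=pins(im,(270,125,375,262));print(p)
fs=ctrl.grab_frame('side');print(pins(cv2.imread('pics/side0.png'),(325,232,382,275)))
p=np.array([a for a,_ in p[:4]])
p=p[np.lexsort((p[:,0],p[:,1]>200))]  # far-left(a) far-right(b) near-left(d) near-right(c)
for z in(.015,.02,.025,.03,.035,.04):
    P=np.array([onz(f,q,z)[:2] for q in p]);v=(P[0]+P[1]-P[2]-P[3])/2
    print(z,P.mean(0).round(4),[np.linalg.norm(P[i]-P[j]).round(4) for i,j in((0,1),(2,3),(0,2),(1,3))],np.degrees(np.arctan2(v[1],v[0])).round(2))
h=cv2.cvtColor(im,cv2.COLOR_BGR2HSV)
m=cv2.inRange(h,(0,0,90),(180,60,255));m[262:]=0;m[:,:245]=0;m[:,395:]=0;m=cv2.morphologyEx(m,cv2.MORPH_CLOSE,np.ones((9,9)))
c,_=cv2.findContours(m,0,2);c=max(c,key=cv2.contourArea)[:,0]
for y in(130,180,220): r=np.where(m[y])[0];print(y,[onz(f,(u,y),.01)[:2].round(4).tolist() for u in(r[0],r[-1])])
print('far edge',onz(f,(320,c[:,1].min()),.01))
E
```

```text
[([289.59, 165.72], 29), ([342.07, 165.38], 29), ([374.0, 230.0], 17), ([293.05, 245.08], 38), ([341.05, 244.71], 38), ([373.51, 251.18], 39)]
[([361.11, 233.06], 18), ([353.15, 269.76], 165)]
0.015 [ 0.5642 -0.2125] [np.float64(0.0518), np.float64(0.0878), np.float64(0.0861), np.float64(0.0774)] 8.38
0.02 [ 0.5658 -0.2126] [np.float64(0.0509), np.float64(0.0862), np.float64(0.0846), np.float64(0.076)] 8.38
0.025 [ 0.5675 -0.2127] [np.float64(0.0499), np.float64(0.0846), np.float64(0.083), np.float64(0.0746)] 8.38
0.03 [ 0.5691 -0.2129] [np.float64(0.049), np.float64(0.0831), np.float64(0.0815), np.float64(0.0732)] 8.38
0.035 [ 0.5707 -0.213 ] [np.float64(0.0481), np.float64(0.0815), np.float64(0.08), np.float64(0.0718)] 8.38
0.04 [ 0.5723 -0.2131] [np.float64(0.0472), np.float64(0.0799), np.float64(0.0784), np.float64(0.0705)] 8.38
130 [[0.6421, -0.1508], [0.6327, -0.2687]]
180 [[0.5925, -0.1464], [0.583, -0.2653]]
220 [[0.549, -0.1433], [0.5395, -0.2619]]
far edge [ 0.65744181 -0.21528793  0.01      ]
```

Run:
```python
from h import *
import pickle
f=pickle.load(open('w1.pkl','rb'))
p=np.array([[289.59,165.72],[342.07,165.38],[293.05,245.08],[341.05,244.71]])
for z in(.015,.02,.025,.03,.035,.04):
    P=np.array([onz(f,q,z)[:2] for q in p]);v=(P[0]+P[1]-P[2]-P[3])/2
    print(z,P.mean(0).round(4),[float(np.linalg.norm(P[i]-P[j]).round(4)) for i,j in((0,1),(2,3),(0,2),(1,3))],np.degrees(np.arctan2(v[1],v[0])).round(2))
print(ctrl.get_obs()['tcp_pos'],move([.529,.18,.13],.1114),move([.529,-.02,.18],.1114))
```

```text
0.015 [ 0.5607 -0.2036] [0.0518, 0.0515, 0.0861, 0.0861] -4.18
0.02 [ 0.5623 -0.2038] [0.0509, 0.0506, 0.0846, 0.0845] -4.18
0.025 [ 0.564  -0.2041] [0.0499, 0.0496, 0.083, 0.083] -4.18
0.03 [ 0.5657 -0.2044] [0.049, 0.0487, 0.0815, 0.0815] -4.18
0.035 [ 0.5674 -0.2047] [0.0481, 0.0478, 0.08, 0.0799] -4.18
0.04 [ 0.5691 -0.2049] [0.0472, 0.0469, 0.0784, 0.0784] -4.18
[ 0.57758815 -0.21308344  0.13315323] [-0.3189, -1.5519, 0.0052, 0.0023, -0.0002, -0.0955] [-0.2551, -0.7535, -0.191, 0.0023, -0.0002, -0.0955]
```

Call:
send_rows(rows=[[-0.2,-0.76,-0.1,0.002,0,-0.0955,60],[-0.2,-0.76,-0.1,0.002,0,-0.0955,60],[-0.2,-0.76,-0.1,0.002,0,-0.0955,60],[-0.2,-0.76,-0.1,0.002,0,-0.0955,60],[-0.2,-0.76,-0.1,0.002,0,-0.0955,60]])

```text
time_s: 2.3
tcp_pos: [0.5405, -0.0135, 0.1578]
orientation: [[0.993, 0.118, -0.002], [0.118, -0.993, 0.002], [-0.002, -0.002, -1.0]]
wrist_force: [-0.1, -1.3, -0.6]
opening: 0.0619
gripper_force: 0.0
```

Run:
```python
from h import *
print(move([.529,.18,.13],.1114))
```

```text
[0.0457, -0.7739, 0.1128, -0.0011, 0.0008, 0.0034]
```

Call:
send_rows(rows=[[0.045,-0.78,0.11,0,0,0.003,60],[0.045,-0.78,0.11,0,0,0.003,60],[0.045,-0.78,0.11,0,0,0.003,60],[0.045,-0.78,0.11,0,0,0.003,60],[0.045,-0.78,0.11,0,0,0.003,60],[0.045,-0.78,0.11,0,0,0.003,60]])

```text
time_s: 2.9
tcp_pos: [0.5323, 0.1768, 0.1293]
orientation: [[0.994, 0.109, 0.0], [0.109, -0.994, -0.001], [0.0, 0.001, -1.0]]
wrist_force: [-0.2, -1.1, -0.2]
opening: 0.0602
gripper_force: 0.0
```

Run:
```python
from h import *
f,im=grab('wrist','w2.png');print(np.round(f['origin'],4))
r,c=board(f,im);print(r)
x,y=c.min(0)-8;X,Y=c.max(0)+8;cv2.imwrite('pics/z2.png',cv2.resize(im[y:Y,x:X],None,fx=4,fy=4,interpolation=2))
print(x,y,X,Y,ctrl.get_obs()['tcp_pos'])
import pickle;pickle.dump(f,open('w2.pkl','wb'))
```

```text
[0.6092 0.1842 0.2912]
((512.3382568359375, 177.25216674804688), (104.77783203125, 69.7950439453125), 6.304695129394531)
276 153 367 270 [0.5326238  0.17591297 0.12946829]
```

View pics/z2.png

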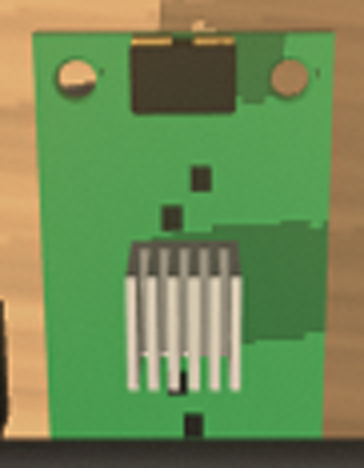

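The crop shows the plug block at the far end, both front holes at full-image (295,172) and (348,172), and the heat sink. The width of 69.8 mm checks out. Taking the centre back from the far edge gives (0.4998, 0.1759), yaw 6.3°, which agrees with the top view.

Run:
```python
from h import *
print(move([.4998,.1759,.055],.110));print(move([.4998,.1759,.031],.110))
```

```text
[-0.1306, -0.0142, 0.2978, 0.0003, -0.0001, -0.0013]
[-0.1307, -0.0143, 0.3938, 0.0003, -0.0001, -0.0013]
```

Call:
send_rows(rows=[[-0.13,-0.014,0.15,0,0,-0.001,55],[-0.13,-0.014,0.29,0,0,-0.001,55],[-0.13,-0.014,0.34,0,0,-0.001,55],[-0.13,-0.014,0.37,0,0,-0.001,55],[-0.13,-0.014,0.39,0,0,-0.001,55],[-0.13,-0.014,0.39,0,0,-0.001,55]])

```text
time_s: 3.55
tcp_pos: [0.5007, 0.1766, 0.0322]
orientation: [[0.994, 0.109, 0.001], [0.109, -0.994, 0.0], [0.001, -0.0, -1.0]]
wrist_force: [0.3, 0.7, 0.3]
opening: 0.0551
gripper_force: 0.0
```

Run:
```python
from h import *
print(move([.4998,.1759,.031],.110), ctrl.get_obs()['tcp_pos'])
```

```text
[-0.0037, 0.0024, 0.0047, -0.0, -0.0007, -0.0006] [0.5006525  0.17660116 0.03218662]
```

Call:
send_rows(rows=[[-0.003,0.002,0.003,0,0,0,20],[-0.003,0.002,0.003,0,0,0,20],[-0.003,0.002,0.003,0,0,0,20],[-0.003,0.002,0.003,0,0,0,20],[-0.003,0.002,0.003,0,0,0,20],[-0.003,0.002,0.003,0,0,0,20],[-0.003,0.002,0.003,0,0,0,20],[-0.003,0.002,-0.04,0,0,0,20],[-0.003,0.002,-0.1,0,0,0,20],[-0.003,0.002,-0.2,0,0,0,20],[-0.003,0.002,-0.3,0,0,0,20],[-0.003,0.002,-0.3,0,0,0,20]], grip_force=25)

```text
time_s: 4.75
tcp_pos: [0.5008, 0.1768, 0.11]
orientation: [[0.994, 0.11, 0.006], [0.11, -0.994, 0.001], [0.006, -0.0, -1.0]]
wrist_force: [0.9, 1.0, -0.7]
opening: 0.0257
gripper_force: 25.0
```

Run:
```python
from h import *
o=ctrl.get_obs();print(o['opening'],o['gripper_force'],o['wrist_force'],o['tcp_pos'])
f,im=grab('wrist','w3.png');zt=o['tcp_pos'][2]-.031+.028
r,c=board(f,im,zt);print(zt,r)
import pickle;pickle.dump(f,open('w3.pkl','wb'))
fs,s=grab('side','s3.png');x,y=258,110
cv2.imwrite('pics/z3.png',np.vstack([cv2.resize(im[120:270,220:420],(600,450)) ]))
yaw=np.radians(-4.18);print(move([.53,-.02,.11],yaw),move([.563,-.204,.11],yaw))
```

```text
0.02566574621558698 24.999223351478577 [ 0.94483741  0.99275228 -0.73109653] [0.50084143 0.17681311 0.10998487]
0.10698487322534145 ((528.2664184570312, 178.84918212890625), (76.24532318115234, 69.72129821777344), 6.2432451248168945)
[0.0386, 0.7948, -0.0106, -0.0, -0.0003, 0.0914] [0.0891, 1.5409, -0.0106, -0.0, -0.0003, 0.0914]
```

View pics/z3.png

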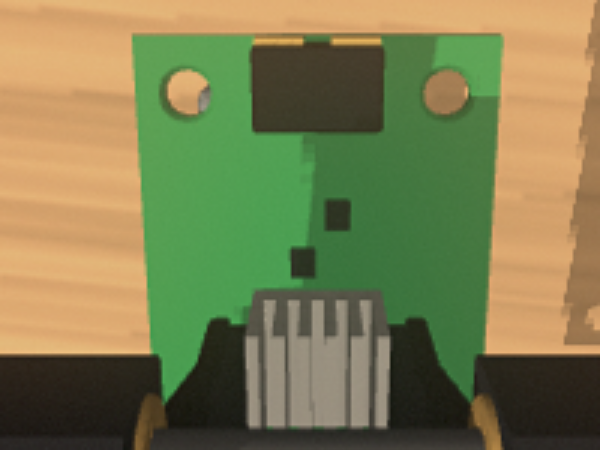

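The board is held square with an opening of 25.7 mm, and the holes and plug are clear. I'm carrying it to the tray.

Call:
send_rows(rows=[[0.038,0.79,-0.02,0,0,0.0914,20],[0.038,0.79,-0.02,0,0,0.0914,20],[0.038,0.79,-0.02,0,0,0.0914,20],[0.038,0.79,-0.02,0,0,0.0914,20],[0.038,0.79,-0.02,0,0,0.0914,20]])

```text
time_s: 5.35
tcp_pos: [0.5315, -0.0247, 0.1109]
orientation: [[0.997, -0.08, 0.001], [-0.08, -0.997, -0.002], [0.002, 0.002, -1.0]]
wrist_force: [1.4, -0.5, -0.4]
opening: 0.0259
gripper_force: 25.0
```

Run:
```python
from h import *
yaw=np.radians(-4.18);print(move([.5625,-.203,.08],yaw))
```

```text
[0.1804, 0.7007, 0.1253, 0.0009, -0.0008, -0.0035]
```

Call:
send_rows(rows=[[0.18,0.7,0.1,0,0,-0.0035,20],[0.18,0.7,0.1,0,0,-0.0035,20],[0.18,0.7,0.1,0,0,-0.0035,20],[0.18,0.7,0.1,0,0,-0.0035,20],[0.18,0.7,0.12,0,0,-0.0035,20],[0.18,0.7,0.12,0,0,-0.0035,20],[0.18,0.7,0.12,0,0,-0.0035,20]])

```text
time_s: 6.05
tcp_pos: [0.5603, -0.1945, 0.0807]
orientation: [[0.998, -0.065, -0.004], [-0.065, -0.998, 0.002], [-0.004, -0.002, -1.0]]
wrist_force: [0.3, 0.3, -0.2]
opening: 0.0258
gripper_force: 25.0
```

```bash
cat >> h.py <<'E'
def st():
    o=ctrl.get_obs();print('t',o['time_s'],'tcp',np.round(o['tcp_pos'],4),'F',np.round(o['wrist_force'],1),'T',np.round(o['torque'],2),'op',round(o['opening'],4));return o
E
python3 - <<'E'
from h import *
import pickle
yaw=np.radians(-4.18);st();print(move([.5625,-.203,.043],yaw))
f,im=grab('wrist','w4.png');pickle.dump(f,open('w4.pkl','wb'))
o=ctrl.get_obs();r,c=board(f,im,o['tcp_pos'][2]-.0035);print(r)
u=np.array([np.cos(np.radians(r[2])),np.sin(np.radians(r[2]))]);print(u)
cv2.imwrite('pics/z4.png',cv2.resize(im[80:270,220:420],(600,570)))
E
```

```text
t 6.05 tcp [ 0.5603 -0.1945  0.0807] F [ 0.3  0.3 -0.2] T [ 0.06  0.04 -0.02] op 0.0258
[0.0115, 0.0339, 0.1506, -0.0011, 0.002, 0.0039]
((587.8180541992188, -197.3938446044922), (69.52352905273438, 76.39710235595703), 86.235107421875)
[0.0656625  0.99784189]
```

View pics/z4.png

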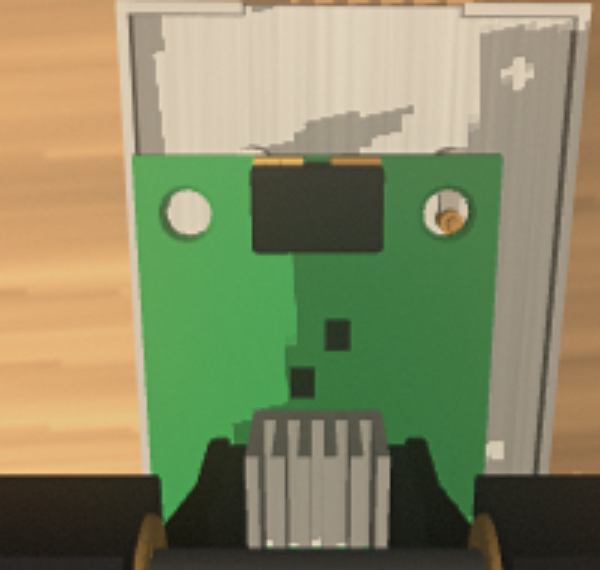

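The notch gap at the far end is confirmed, on the same side as the plug. The board is still about 9 mm short in y, so I'll correct that and settle.

Call:
send_rows(rows=[[0.011,0.034,0.05,0,0.002,0.004,20],[0.011,0.034,0.1,0,0.002,0.004,20],[0.011,0.034,0.11,0,0.002,0.004,20],[0.011,0.034,0.11,0,0.002,0.004,20],[0.011,0.034,0.11,0,0.002,0.004,20]])

```text
time_s: 6.6
tcp_pos: [0.5639, -0.2051, 0.0541]
orientation: [[0.997, -0.074, 0.003], [-0.074, -0.997, -0.0], [0.003, -0.0, -1.0]]
wrist_force: [-0.2, -0.1, -1.6]
opening: 0.026
gripper_force: 25.0
```

Run:
```python
from h import *
yaw=np.radians(-4.18);o=st();print(move([.5625,-.203,.043],yaw))
f,im=grab('wrist','w5.png')
zt=o['tcp_pos'][2]-.0035
m=cv2.inRange(cv2.cvtColor(im,cv2.COLOR_BGR2HSV),(45,90,40),(80,255,255))
r,c=board(f,im,zt);print(r)
# board holes
cs,h=cv2.findContours(m,cv2.RETR_CCOMP,cv2.CHAIN_APPROX_NONE)
for k,cc in enumerate(cs):
    if h[0][k][3]>=0 and cv2.contourArea(cc)>60:
        M=cv2.moments(cc);p=(M['m10']/M['m00'],M['m01']/M['m00']);print('hole',np.round(p,1),cv2.contourArea(cc),onz(f,p,zt).round(4))
y=yaw;R=np.array([[np.cos(y),-np.sin(y)],[np.sin(y),np.cos(y)]])
for a in((54,25),(54,-25)): print('post meas',(np.array([.5632,-.2039])+R@np.array(a)/1000).round(4))
cv2.imwrite('pics/z5.png',cv2.resize(im[80:270,220:420],(600,570)))
```

```text
t 6.6 tcp [ 0.5639 -0.2051  0.0541] F [-0.2 -0.1 -1.6] T [0.03 0.04 0.  ] op 0.026
[-0.0065, -0.0078, 0.0443, -0.0001, -0.0017, -0.0004]
((591.3020629882812, -208.1839141845703), (69.67832946777344, 76.51262664794922), 85.74227905273438)
hole [320.4 207.2] 84.5 [ 0.5849 -0.2047  0.0506]
hole [332.1 191.5] 88.0 [ 0.5943 -0.2125  0.0506]
hole [368.2 150.4] 215.5 [ 0.6172 -0.2349  0.0506]
hole [282.2 150.7] 218.5 [ 0.6208 -0.1855  0.0506]
post meas [ 0.6189 -0.1829]
post meas [ 0.6152 -0.2328]
```

View pics/z5.png

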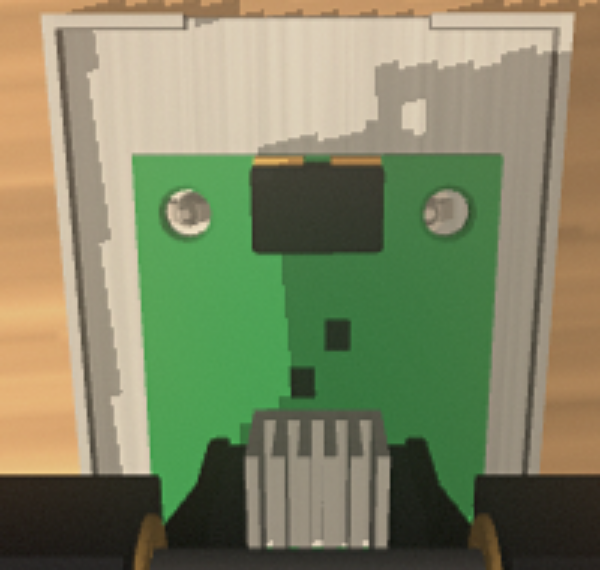

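The posts are visible through both front holes, slightly right of centre in hole_a at crop (190,212) and slightly left in hole_b at (440,212). The computed correction is about (-2, +2.3) mm. I'm applying it and lowering.

Call:
send_rows(rows=[[-0.0075,-0.0085,0.01,0,-0.0017,0,20],[-0.0075,-0.0085,0.03,0,-0.0017,0,20],[-0.0075,-0.0085,0.042,0,-0.0017,0,20],[-0.0075,-0.0085,0.042,0,-0.0017,0,20],[-0.0075,-0.0085,0.042,0,-0.0017,0,20]])

```text
time_s: 7.15
tcp_pos: [0.5622, -0.203, 0.0436]
orientation: [[0.997, -0.074, 0.0], [-0.074, -0.997, 0.0], [0.0, -0.0, -1.0]]
wrist_force: [1.1, -0.5, -0.5]
opening: 0.0262
gripper_force: 25.0
```

Run:
```python
from h import *
yaw=np.radians(-4.18);o=st();print(move([.562,-.2028,.038],yaw))
f,im=grab('wrist','w6.png')
zt=o['tcp_pos'][2]-.0035
m=cv2.inRange(cv2.cvtColor(im,cv2.COLOR_BGR2HSV),(45,90,40),(80,255,255))
cs,h=cv2.findContours(m,cv2.RETR_CCOMP,cv2.CHAIN_APPROX_NONE)
P=[]
for k,cc in enumerate(cs):
    if h[0][k][3]>=0 and cv2.contourArea(cc)>150:
        M=cv2.moments(cc);p=(M['m10']/M['m00'],M['m01']/M['m00']);P.append(onz(f,p,zt)[:2])
print('holes',np.round(P,4),np.mean(P,0)-[.61705,-.20785])
```

```text
t 7.15 tcp [ 0.5622 -0.203   0.0436] F [ 1.1 -0.5 -0.5] T [0.05 0.02 0.02] op 0.0262
[-0.001, -0.0008, 0.0225, -0.0001, -0.0, -0.0006]
holes [[ 0.6156 -0.2328]
 [ 0.6191 -0.1834]] [ 0.00028962 -0.00026768]
```

Call:
send_rows(rows=[[-0.001,-0.001,0.005,0,0,0,20],[-0.001,-0.001,0.01,0,0,0,20],[-0.001,-0.001,0.015,0,0,0,20],[-0.001,-0.001,0.02,0,0,0,20],[-0.001,-0.001,0.025,0,0,0,20],[-0.001,-0.001,0.028,0,0,0,20],[-0.001,-0.001,0.028,0,0,0,20]])

```text
time_s: 7.9
tcp_pos: [0.5628, -0.2031, 0.0395]
orientation: [[0.997, -0.074, 0.002], [-0.074, -0.997, -0.001], [0.002, 0.001, -1.0]]
wrist_force: [-2.9, 2.5, 13.3]
opening: 0.0259
gripper_force: 25.0
```

Run:
```python
from h import *
import pickle
st()
f=ctrl.grab_frame('side');im=cv2.imread('pics/side0.png').astype(float)
fw=pickle.load(open('w1.pkl','rb'))
p=np.array([[289.59,165.72],[342.07,165.38],[293.05,245.08],[341.05,244.71]])
sat=im[...,2]-im[...,0]  # R-B
det=[]
for c in((365,240),(368.8,252.5),(335.5,243),(339.2,255)):
    x,y=int(round(c[0])),int(round(c[1]));w=sat[y-4:y+5,x-4:x+5].copy();w=np.clip(w-40,0,None);Y,X=np.mgrid[y-4:y+5,x-4:x+5]
    det.append([(w*X).sum()/w.sum(),(w*Y).sum()/w.sum()])
print(np.round(det,2))
for q,d in zip(p,det):
    o1,d1=ray(fw,q);o2,d2=ray(f,d);d1/=np.linalg.norm(d1);d2/=np.linalg.norm(d2)
    s=np.linalg.lstsq(np.c_[d1,-d2],o2-o1,rcond=None)[0];a=o1+s[0]*d1;b=o2+s[1]*d2
    print(((a+b)/2).round(4),np.linalg.norm(a-b).round(4))
# current holes
f6,im6=grab('wrist','w7.png');zt=ctrl.get_obs()['tcp_pos'][2]-.0035
m=cv2.inRange(cv2.cvtColor(im6,cv2.COLOR_BGR2HSV),(45,90,40),(80,255,255))
x=slice(265,300);print('\n'.join(''.join(' .:-=+*#%@'[min(9,v//26)] if not g else 'g' for v,g in zip(r,gr)) for r,gr in zip(cv2.cvtColor(im6,6)[138:163,270:295],m[138:163,270:295]>0)))
print('\n'.join(''.join(' .:-=+*#%@'[min(9,v//26)] if not g else 'g' for v,g in zip(r,gr)) for r,gr in zip(cv2.cvtColor(im6,6)[138:163,356:381],m[138:163,356:381]>0)))
```

```text
t 7.9 tcp [ 0.5628 -0.2031  0.0395] F [-2.9  2.5 13.3] T [0.39 0.49 0.01] op 0.0259
[[364.48 239.64]
 [368.21 251.63]
 [335.88 242.68]
 [338.77 254.7 ]]
[ 0.6086 -0.1831  0.0264] 0.0024
[ 0.6049 -0.2326  0.0258] 0.0026
[ 0.5255 -0.1769  0.0262] 0.0011
[ 0.5218 -0.2261  0.0259] 0.0011
ggggggggggggggggggggggggg
ggggggggggggggggggggggggg
ggggggggggggggggggggggggg
ggggggggggggggggggggggggg
ggggggggggggggggggggggggg
gggggggggg++++ggggggggggg
gggggggg+***+++++gggggggg
ggggggg+**+======+ggggggg
gggggg+**+====--===gggggg
gggggg==+======-----ggggg
ggggg+*=+======+====ggggg
ggggg*##*+====+#===+ggggg
gggg-*##++++===%====ggggg
ggggg+##**%%*==+====ggggg
ggggg+###%%%%==+==+=ggggg
ggggg+###%%%#==#====ggggg
ggggg=%#*#%#+==%====ggggg
gggggg=+***+=-+#++*gggggg
ggggggg-=*++==+***+gggggg
ggggggggg=+*****=gggggggg
ggggggggggg-===-ggggggggg
ggggggggggggggggggggggggg
ggggggggggggggggggggggggg
ggggggggggggggggggggggggg
ggggggggggggggggggggggggg
ggggggggggggggggggggggggg
ggggggggggggggggggggggggg
ggggggggggggggggggggggggg
ggggggggggggggggggggggggg
ggggggggggggggggggggggggg
gggggggggg-==++gggggggggg
ggggggggg-==+***+=ggggggg
ggggggg-----==+***=gggggg
ggggggg-------=+***gggggg
gggggg------==-====:ggggg
gggggg==============ggggg
ggggg-===========+==-gggg
ggggg-====--=+===+==:gggg
ggggg====--=+**+=+==:gggg
ggggg-===--=****=+==ggggg
ggggg-===--=***+=+==ggggg
gggggg====--=++==+=-ggggg
gggggg=*+=---=-=++-gggggg
ggggggg+*++--==*+-ggggggg
gggggggg=+****+=-gggggggg
gggggggggg-==--gggggggggg
ggggggggggggggggggggggggg
ggggggggggggggggggggggggg
ggggggggggggggggggggggggg
ggggggggggggggggggggggggg
```

Post tips show through both front holes, with parallax matching tips well above the board. Contact is at 13 N, so I'll ease off, release and rise.

Call:
send_rows(rows=[[0,0,-0.004,0,0,0,20],[0,0,-0.008,0,0,0,20],[0,0,-0.008,0,0,0,45],[0,0,-0.008,0,0,0,45],[0,0,-0.008,0,0,0,45],[0,0,-0.008,0,0,0,45],[0,0,-0.06,0,0,0,45],[0,0,-0.14,0,0,0,45],[0,0,-0.2,0,0,0,45],[0,0,-0.2,0,0,0,0],[0,0,-0.2,0,0,0,0],[0,0,-0.2,0,0,0,0]])

```text
time_s: 9.2
tcp_pos: [0.5615, -0.2024, 0.0863]
orientation: [[0.997, -0.074, -0.001], [-0.074, -0.997, 0.001], [-0.001, -0.001, -1.0]]
wrist_force: [0.6, -0.0, -0.6]
opening: 0.0285
gripper_force: 0.0
```

```bash
cat >> h.py <<'E'
yaw=np.radians(-4.18);Rz=np.array([[np.cos(yaw),-np.sin(yaw)],[np.sin(yaw),np.cos(yaw)]])
C=np.array([.5625,-.203])
def at(x,y,z): return [*(C+Rz@np.array([x,y])/1000),z]
def press():
    o=st();[print(k,at(*v,0.045)[:2],move(at(*v,.045),yaw,o)) for k,v in dict(a=(35,23),b=(35,-23),c=(-35,-23),d=(-35,23)).items()]
E
python3 - <<'E'
from h import *
press()
f,im=grab('wrist','w8.png')
m=cv2.inRange(cv2.cvtColor(im,cv2.COLOR_BGR2HSV),(45,90,40),(80,255,255))
cs,h=cv2.findContours(m,cv2.RETR_CCOMP,cv2.CHAIN_APPROX_NONE)
for k,cc in enumerate(cs):
    if h[0][k][3]>=0 and cv2.contourArea(cc)>60:
        M=cv2.moments(cc);p=(M['m10']/M['m00'],M['m01']/M['m00']);print(onz(f,p,.035)[:2].round(4),cv2.contourArea(cc))
print(board(f,im,.035)[0])
g,t=grab('top','t8.png');print(board(g,t,.035)[0],board(*grab('side','s8.png'),.035)[0])
cv2.imwrite('pics/z8.png',np.vstack([im[60:300,160:480].repeat(2,0).repeat(2,1)]))
E
```

```text
t 9.2 tcp [ 0.5615 -0.2024  0.0863] F [ 0.6 -0.  -0.6] T [ 0.01 -0.04 -0.05] op 0.0285
a [np.float64(0.5990833708272904), np.float64(-0.18261233267602792)] [0.1443, -0.0901, 0.165, -0.0003, 0.0005, -0.0006]
b [np.float64(0.5957304278719436), np.float64(-0.22848997182123887)] [0.1445, 0.0939, 0.1649, -0.0003, 0.0005, -0.0006]
c [np.float64(0.5259166291727096), np.float64(-0.2233876673239721)] [-0.1355, 0.0942, 0.1651, -0.0003, 0.0005, -0.0006]
d [np.float64(0.5292695721280564), np.float64(-0.17751002817876116)] [-0.1357, -0.0898, 0.1653, -0.0003, 0.0005, -0.0006]
[ 0.5584 -0.2036] 1765.5
[ 0.6195 -0.183 ] 142.5
[ 0.6158 -0.2328] 140.5
((573.1656494140625, -204.77548217773438), (70.15789031982422, 110.98370361328125), 85.78913879394531)Traceback (most recent call last):
  File "<stdin>", line 10, in <module>
  File "h.py", line 20, in board
    i=1+np.argmax(st[1:,4]);c,_=cv2.findContours((l==i).astype(np.uint8),cv2.RETR_EXTERNAL,cv2.CHAIN_APPROX_NONE)
        ~~~~~~~~~^^^^^^^^^^
    return _wrapfunc(a, 'argmax', axis=axis, out=out, **kwds)
    return bound(*args, **kwds)
ValueError: attempt to get argmax of an empty sequence
```

The board stayed in place, with its front holes within 0.7 mm of the posts. I'm pressing corner a first.

Call:
send_rows(rows=[[0.144,-0.09,0,0,0,0,0],[0.144,-0.09,0.05,0,0,0,0],[0.144,-0.09,0.12,0,0,0,0],[0.144,-0.09,0.165,0,0,0,0],[0.144,-0.09,0.165,0,0,0,0],[0.144,-0.09,0.165,0,0,0,0]])

```text
time_s: 9.9
tcp_pos: [0.5991, -0.183, 0.045]
orientation: [[0.997, -0.074, -0.001], [-0.074, -0.997, 0.001], [-0.001, -0.0, -1.0]]
wrist_force: [-0.2, 0.1, -0.4]
opening: 0.0007
gripper_force: 0.0
```

Run:
```python
from h import *
press()
```

```text
t 9.9 tcp [ 0.5991 -0.183   0.045 ] F [-0.2  0.1 -0.4] T [-0.03  0.01 -0.03] op 0.0007
a [np.float64(0.5990833708272904), np.float64(-0.18261233267602792)] [-0.0002, -0.0017, 0.0, -0.0002, 0.0005, -0.0007]
b [np.float64(0.5957304278719436), np.float64(-0.22848997182123887)] [0.0, 0.1823, -0.0, -0.0002, 0.0005, -0.0007]
c [np.float64(0.5259166291727096), np.float64(-0.2233876673239721)] [-0.28, 0.1827, 0.0002, -0.0002, 0.0005, -0.0007]
d [np.float64(0.5292695721280564), np.float64(-0.17751002817876116)] [-0.2802, -0.0013, 0.0003, -0.0002, 0.0005, -0.0007]
```

Going down 10 mm at about 8 mm/s.

Call:
send_rows(rows=[[0,-0.001,0.004,0,0,0,0],[0,-0.001,0.008,0,0,0,0],[0,-0.001,0.012,0,0,0,0],[0,-0.001,0.016,0,0,0,0],[0,-0.001,0.019,0,0,0,0],[0,-0.001,0.022,0,0,0,0],[0,-0.001,0.025,0,0,0,0],[0,-0.001,0.028,0,0,0,0],[0,-0.001,0.031,0,0,0,0],[0,-0.001,0.034,0,0,0,0],[0,-0.001,0.037,0,0,0,0],[0,-0.001,0.04,0,0,0,0]])

```text
time_s: 11.1
tcp_pos: [0.5997, -0.1828, 0.0364]
orientation: [[0.997, -0.074, 0.0], [-0.074, -0.997, -0.0], [0.0, 0.0, -1.0]]
wrist_force: [-1.6, 1.0, 7.8]
opening: 0.0005
gripper_force: 4.1
```

Call:
send_rows(rows=[[0,0,0.002,0,0,0,0],[0,0,0.004,0,0,0,0],[0,0,0.006,0,0,0,0],[0,0,0.006,0,0,0,0]])

```text
time_s: 11.5
tcp_pos: [0.5998, -0.1828, 0.0358]
orientation: [[0.997, -0.074, 0.001], [-0.074, -0.997, -0.001], [0.001, 0.0, -1.0]]
wrist_force: [-1.6, 1.8, 10.4]
opening: 0.0007
gripper_force: 5.0
```

Call:
send_rows(rows=[[0,0,0.002,0,0,0,0],[0,0,0.004,0,0,0,0],[0,0,0.006,0,0,0,0],[0,0,0.006,0,0,0,0]])

```text
time_s: 11.9
tcp_pos: [0.5999, -0.1827, 0.0334]
orientation: [[0.997, -0.074, 0.001], [-0.074, -0.997, -0.0], [0.001, 0.0, -1.0]]
wrist_force: [-1.8, 1.3, 7.8]
opening: 0.0008
gripper_force: 3.5
```

Call:
send_rows(rows=[[0,0,0.002,0,0,0,0],[0,0,0.004,0,0,0,0],[0,0,0.006,0,0,0,0],[0,0,0.006,0,0,0,0]])

```text
time_s: 12.3
tcp_pos: [0.6, -0.1828, 0.0331]
orientation: [[0.997, -0.074, 0.001], [-0.074, -0.997, -0.001], [0.001, 0.0, -1.0]]
wrist_force: [-2.6, 0.1, 13.4]
opening: 0.0008
gripper_force: 6.6
```

Call:
send_rows(rows=[[0,0,0.002,0,0,0,0],[0,0,0.004,0,0,0,0],[0,0,0.004,0,0,0,0]])

```text
time_s: 12.6
tcp_pos: [0.6001, -0.1829, 0.0328]
orientation: [[0.997, -0.074, 0.001], [-0.074, -0.997, -0.001], [0.001, 0.001, -1.0]]
wrist_force: [-3.8, 1.8, 17.2]
opening: 0.0006
gripper_force: 8.5
```

Call:
send_rows(rows=[[0,0,0.002,0,0,0,0],[0,0,0.003,0,0,0,0],[0,0,0.003,0,0,0,0]])

```text
time_s: 12.9
tcp_pos: [0.6001, -0.1829, 0.0327]
orientation: [[0.997, -0.074, 0.001], [-0.074, -0.997, -0.001], [0.002, 0.001, -1.0]]
wrist_force: [-4.4, 1.6, 19.5]
opening: 0.0004
gripper_force: 10.0
```

Run:
```python
from h import *
st()
g,t=grab('side','s9.png');f,im=grab('wrist','w9.png')
m=cv2.inRange(cv2.cvtColor(im,cv2.COLOR_BGR2HSV),(45,90,40),(80,255,255))
cs,h=cv2.findContours(m,cv2.RETR_CCOMP,cv2.CHAIN_APPROX_NONE)
for k,cc in enumerate(cs):
    if h[0][k][3]>=0 and cv2.contourArea(cc)>60:
        M=cv2.moments(cc);p=(M['m10']/M['m00'],M['m01']/M['m00']);print(np.round(p,1),onz(f,p,.033)[:2].round(4),cv2.contourArea(cc),cv2.minEnclosingCircle(cc)[1])
a=im[60:260,220:420];b=t[210:280,300:400]
cv2.imwrite('pics/z9.png',np.hstack([cv2.resize(a,(400,400),interpolation=2),cv2.resize(b,(400,400),interpolation=2)]))
```

```text
t 12.9 tcp [ 0.6001 -0.1829  0.0327] F [-4.4  1.6 19.5] T [ 0.32  0.94 -0.  ] op 0.0004
[406. 212.] [ 0.6156 -0.2336] 203.5 8.80705738067627
[321.5 210.8] [ 0.6201 -0.1832] 290.5 11.413616180419922
```

View pics/z9.png

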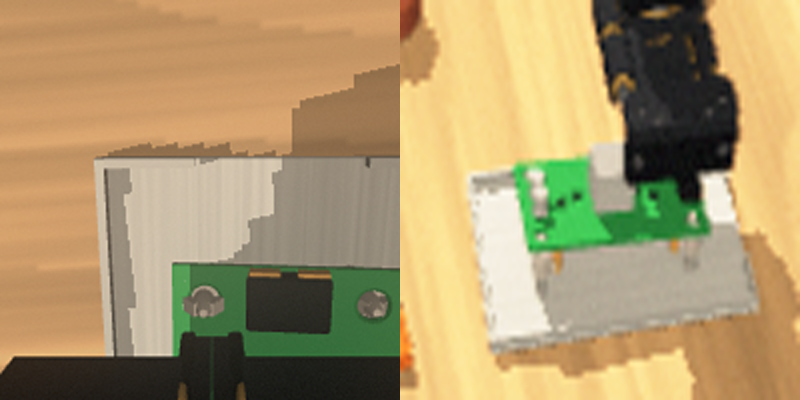

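The left panel shows hole_a at (204,300) with the barbs spread over the board on both sides, so it has clicked and is seated. Hole_b at (373,303) has not clicked yet. The right panel shows the board in place on the tray. Moving to corner b.

Call:
send_rows(rows=[[0,0,-0.02,0,0,0,0],[0,0,-0.07,0,0,0,0],[0,0.09,-0.07,0,0,0,0],[0,0.183,-0.07,0,0,0,0],[0,0.183,-0.07,0,0,0,0],[0,0.183,-0.07,0,0,0,0]])

```text
time_s: 13.6
tcp_pos: [0.596, -0.2284, 0.0466]
orientation: [[0.997, -0.075, -0.0], [-0.075, -0.997, 0.001], [-0.0, -0.001, -1.0]]
wrist_force: [-0.3, 0.8, -0.3]
opening: 0.0007
gripper_force: 0.0
```

Run:
```python
from h import *
press()
```

```text
t 13.6 tcp [ 0.596  -0.2284  0.0466] F [-0.3  0.8 -0.3] T [ 0.04 -0.01 -0.04] op 0.0007
a [np.float64(0.5990833708272904), np.float64(-0.18261233267602792)] [-0.0014, -0.1835, 0.0067, -0.0003, 0.0001, -0.0012]
b [np.float64(0.5957304278719436), np.float64(-0.22848997182123887)] [-0.001, 0.0005, 0.0066, -0.0003, 0.0001, -0.0012]
c [np.float64(0.5259166291727096), np.float64(-0.2233876673239721)] [-0.281, 0.0011, 0.0066, -0.0003, 0.0001, -0.0012]
d [np.float64(0.5292695721280564), np.float64(-0.17751002817876116)] [-0.2814, -0.1829, 0.0068, -0.0003, 0.0001, -0.0012]
```

Call:
send_rows(rows=[[0,0,0.006,0,0,0,0],[0,0,0.012,0,0,0,0],[0,0,0.018,0,0,0,0],[0,0,0.024,0,0,0,0],[0,0,0.028,0,0,0,0],[0,0,0.031,0,0,0,0],[0,0,0.034,0,0,0,0],[0,0,0.037,0,0,0,0],[0,0,0.04,0,0,0,0],[0,0,0.042,0,0,0,0],[0,0,0.044,0,0,0,0],[0,0,0.046,0,0,0,0]])

```text
time_s: 14.8
tcp_pos: [0.5962, -0.2285, 0.0352]
orientation: [[0.997, -0.074, 0.0], [-0.074, -0.997, -0.0], [0.0, 0.0, -1.0]]
wrist_force: [-0.7, -0.3, 2.1]
opening: 0.0
gripper_force: 1.1
```

Call:
send_rows(rows=[[0,0,0.002,0,0,0,0],[0,0,0.004,0,0,0,0],[0,0,0.006,0,0,0,0],[0,0,0.006,0,0,0,0]])

```text
time_s: 15.2
tcp_pos: [0.5962, -0.2282, 0.0333]
orientation: [[0.997, -0.074, -0.0], [-0.074, -0.997, 0.0], [-0.0, -0.0, -1.0]]
wrist_force: [-0.5, -0.3, -0.9]
opening: 0.0004
gripper_force: 0.0
```

Call:
send_rows(rows=[[0,0,0.002,0,0,0,0],[0,0,0.004,0,0,0,0],[0,0,0.006,0,0,0,0],[0,0,0.006,0,0,0,0]])

```text
time_s: 15.6
tcp_pos: [0.5963, -0.2283, 0.0328]
orientation: [[0.997, -0.074, 0.0], [-0.074, -0.997, -0.0], [0.0, 0.0, -1.0]]
wrist_force: [-1.1, 1.1, 5.1]
opening: 0.0008
gripper_force: 2.1
```

Call:
send_rows(rows=[[0,0,0.002,0,0,0,0],[0,0,0.004,0,0,0,0],[0,0,0.006,0,0,0,0],[0,0,0.006,0,0,0,0]])

```text
time_s: 16.0
tcp_pos: [0.5964, -0.2284, 0.0325]
orientation: [[0.997, -0.074, 0.001], [-0.074, -0.997, -0.0], [0.001, 0.0, -1.0]]
wrist_force: [-1.9, 0.7, 10.4]
opening: 0.0002
gripper_force: 5.4
```

```bash
cat >> h.py <<'E'
def holes(tag,z=.0325):
    st();f,im=grab('wrist',tag+'.png')
    m=cv2.inRange(cv2.cvtColor(im,cv2.COLOR_BGR2HSV),(45,90,40),(80,255,255))
    cs,h=cv2.findContours(m,cv2.RETR_CCOMP,cv2.CHAIN_APPROX_NONE)
    for k,cc in enumerate(cs):
        if h[0][k][3]>=0 and cv2.contourArea(cc)>60:
            (x,y),(w,hh),a=cv2.minAreaRect(cc);d=(f['origin'][2]-z)/286.6*1000
            p=onz(f,(x,y),z)[:2];print('board xy',(Rz.T@(p-C)*1000).round(1),'size mm',round(max(w,hh)*d,1),round(min(w,hh)*d,1))
E
python3 - <<'E'
from h import *
holes('w10')
E
```

```text
t 16.0 tcp [ 0.5964 -0.2284  0.0325] F [-1.9  0.7 10.4] T [0.3  0.58 0.04] op 0.0002
board xy [ 55.5 -26. ] size mm 11.2 10.8
board xy [55.6 24.1] size mm 12.4 9.9
```

Call:
send_rows(rows=[[0,0,0.002,0,0,0,0],[0,0,0.004,0,0,0,0],[0,0,0.006,0,0,0,0],[0,0,0.006,0,0,0,0]])

```text
time_s: 16.45
tcp_pos: [0.5964, -0.2284, 0.0321]
orientation: [[0.997, -0.074, 0.001], [-0.074, -0.997, -0.001], [0.001, 0.001, -1.0]]
wrist_force: [-3.7, 2.4, 17.3]
opening: 0.0005
gripper_force: 8.4
```

Run:
```python
from h import *
holes('w11')
im=cv2.imread('pics/w11.png');m=cv2.inRange(cv2.cvtColor(im,cv2.COLOR_BGR2HSV),(45,90,40),(80,255,255))
f=ctrl.grab_frame('wrist')
for a in((55.5,25),(55.5,-25)):
    u,v=proj(f,at(*a,.0325)).astype(int);print(u,v);G=cv2.cvtColor(im,6)
    for y in range(v-14,v+14): print(''.join('g' if m[y,x] else ' .:-=+*#%@'[min(9,G[y,x]//26)] for x in range(u-16,u+16)))
```

```text
t 16.45 tcp [ 0.5964 -0.2284  0.0321] F [-3.7  2.4 17.3] T [0.48 0.88 0.02] op 0.0005
board xy [ 55.7 -26. ] size mm 11.2 10.8
board xy [55.5 24. ] size mm 12.3 10.0
board xy [57.4 -0.5] size mm 24.8 18.0
243 211
##gggggggggggggggggggggggggggggg
##gggggggggggggggggggggggggggggg
##gggggggggggggggggggggggggggggg
##+ggggggggggggggggggggggggggggg
##+ggggggggggggggggggggggggggggg
##+gggggggggggggggg+gggggggggggg
##+ggggggggggggg=+%%%%+ggggggggg
##*gggggggggggg+++++=+=+=ggggggg
##*ggggggggggg=*+=-----=+=gggggg
###ggggggggggg++=-------=+=ggggg
###gggggggggg-*=---------++ggggg
###ggggg=-----+=-------------ggg
###ggggg+=---===---------====ggg
###ggggg*#---===-------======ggg
###ggggg*#+==+==--===-=======ggg
###ggggg*##*++==-============ggg
###+gggg+##**+======%========-gg
###+gggg+##**++=====#========ggg
###+ggggg*#**#%#+===#=======gggg
###*gggggg***%%%#--=%+====gggggg
###*ggggggg**#%%*--+%+==gggggggg
###*ggggggg+gg**===g=ggggggggggg
####gggggggggggggggggggggggggggg
####gggggggggggggggggggggggggggg
####gggggggggggggggggggggggggggg
####gggggggggggggggggggggggggggg
####ggggggggggggggggggggggggg
[... 268 characters left out ...]
ggggggg
ggggggggggggg++==--=+*++gggggggg
gggggggggggg=+=------+*+-ggggggg
ggggggggggg-++--------+*+-gggggg
ggggggggggg-+----------+=-gggggg
gggggggg---------------------ggg
gggggggg-------------------=-ggg
ggggggg-=----------------====ggg
gggggggg===--===-----==-====-ggg
gggggggg=---==+----=-=+=====-ggg
gggggggg=---===----===+======ggg
gggggggg-=--===--=+==-======gggg
ggggggggg-=--==-=+++-=+====ggggg
gggggggggg--==+-=+++==+===gggggg
gggggggggggg-=+-=*++-===gggggggg
ggggggggggggggggg-=ggggggggggggg
gggggggggggggggggggggggggggggggg
gggggggggggggggggggggggggggggggg
gggggggggggggggggggggggggggggggg
gggggggggggggggggggggggggggggggg
gggggggggggggggggggggggggggggggg
gggggggggggggggggggggggggggggggg
```

Both a and b now show the barb wings. Moving to corner c, passing above the heat sink.

Call:
send_rows(rows=[[0,0,-0.02,0,0,0,0],[0,0,-0.1,0,0,0,0],[0,0,-0.18,0,0,0,0],[-0.1,0,-0.18,0,0,0,0],[-0.2,0,-0.18,0,0,0,0],[-0.281,0.001,-0.18,0,0,0,0],[-0.281,0.001,-0.16,0,0,0,0],[-0.281,0.001,-0.09,0,0,0,0],[-0.281,0.001,-0.07,0,0,0,0],[-0.281,0.001,-0.07,0,0,0,0]])

```text
time_s: 17.55
tcp_pos: [0.5263, -0.2232, 0.0456]
orientation: [[0.997, -0.074, -0.001], [-0.074, -0.997, 0.001], [-0.001, -0.001, -1.0]]
wrist_force: [-0.3, -0.2, -0.3]
opening: 0.0002
gripper_force: 0.0
```

Run:
```python
from h import *
press()
```

```text
t 17.55 tcp [ 0.5263 -0.2232  0.0456] F [-0.3 -0.2 -0.3] T [0.05 0.05 0.  ] op 0.0002
a [np.float64(0.5990833708272904), np.float64(-0.18261233267602792)] [0.2782, -0.1835, 0.0023, -0.0004, 0.0005, -0.0005]
b [np.float64(0.5957304278719436), np.float64(-0.22848997182123887)] [0.2783, 0.0005, 0.0021, -0.0004, 0.0005, -0.0005]
c [np.float64(0.5259166291727096), np.float64(-0.2233876673239721)] [-0.0017, 0.0007, 0.0024, -0.0004, 0.0005, -0.0005]
d [np.float64(0.5292695721280564), np.float64(-0.17751002817876116)] [-0.0018, -0.1833, 0.0026, -0.0004, 0.0005, -0.0005]
```

Call:
send_rows(rows=[[-0.001,0,0.006,0,0,0,0],[-0.001,0,0.012,0,0,0,0],[-0.001,0,0.018,0,0,0,0],[-0.001,0,0.022,0,0,0,0],[-0.001,0,0.026,0,0,0,0],[-0.001,0,0.029,0,0,0,0],[-0.001,0,0.032,0,0,0,0],[-0.001,0,0.035,0,0,0,0],[-0.001,0,0.038,0,0,0,0],[-0.001,0,0.04,0,0,0,0],[-0.001,0,0.042,0,0,0,0],[-0.001,0,0.044,0,0,0,0]])

```text
time_s: 18.75
tcp_pos: [0.526, -0.2235, 0.0364]
orientation: [[0.997, -0.074, 0.0], [-0.074, -0.997, -0.0], [0.0, 0.0, -1.0]]
wrist_force: [-1.4, 1.2, 7.5]
opening: 0.0008
gripper_force: 3.5
```

Call:
send_rows(rows=[[0,0,0.002,0,0,0,0],[0,0,0.004,0,0,0,0],[0,0,0.006,0,0,0,0],[0,0,0.006,0,0,0,0]])

```text
time_s: 19.15
tcp_pos: [0.5259, -0.2235, 0.0354]
orientation: [[0.997, -0.074, 0.0], [-0.074, -0.997, -0.0], [0.0, 0.0, -1.0]]
wrist_force: [-1.5, 0.9, 9.9]
opening: 0.0006
gripper_force: 4.5
```

Call:
send_rows(rows=[[0,0,0.002,0,0,0,0],[0,0,0.004,0,0,0,0],[0,0,0.006,0,0,0,0],[0,0,0.006,0,0,0,0]])

```text
time_s: 19.55
tcp_pos: [0.5258, -0.2235, 0.034]
orientation: [[0.997, -0.074, 0.0], [-0.074, -0.997, -0.0], [0.0, 0.0, -1.0]]
wrist_force: [-1.9, 0.6, 10.2]
opening: 0.0005
gripper_force: 4.7
```

Call:
send_rows(rows=[[0,0,0.002,0,0,0,0],[0,0,0.004,0,0,0,0],[0,0,0.004,0,0,0,0]])

```text
time_s: 19.85
tcp_pos: [0.526, -0.2234, 0.0319]
orientation: [[0.997, -0.074, 0.001], [-0.074, -0.997, -0.0], [0.001, 0.0, -1.0]]
wrist_force: [1.2, 0.1, 0.9]
opening: 0.0008
gripper_force: 0.0
```

Call:
send_rows(rows=[[0,0,0.002,0,0,0,0],[0,0,0.004,0,0,0,0],[0,0,0.004,0,0,0,0]])

```text
time_s: 20.15
tcp_pos: [0.526, -0.2234, 0.0308]
orientation: [[0.997, -0.074, 0.0], [-0.074, -0.997, -0.0], [0.0, 0.0, -1.0]]
wrist_force: [0.6, 0.0, 2.2]
opening: 0.0002
gripper_force: 1.4
```

Call:
send_rows(rows=[[0,0,0.002,0,0,0,0],[0,0,0.004,0,0,0,0],[0,0,0.004,0,0,0,0]])

```text
time_s: 20.45
tcp_pos: [0.526, -0.2234, 0.0307]
orientation: [[0.997, -0.074, 0.001], [-0.074, -0.997, -0.0], [0.001, 0.0, -1.0]]
wrist_force: [-2.1, 0.4, 9.0]
opening: 0.0006
gripper_force: 4.4
```

The click was clear: the force dropped and then rose stiffly at 0.0307. A little more to seat it, then over to d, above the heat sink.

Call:
send_rows(rows=[[0,0,0.002,0,0,0,0],[0,0,0.004,0,0,0,0],[0,0,0.005,0,0,0,0],[0,0,0.005,0,0,0,0]])

```text
time_s: 20.85
tcp_pos: [0.5261, -0.2234, 0.0306]
orientation: [[0.997, -0.074, 0.001], [-0.074, -0.997, -0.001], [0.001, 0.001, -1.0]]
wrist_force: [-3.6, 1.8, 16.8]
opening: 0.0008
gripper_force: 8.1
```

Call:
send_rows(rows=[[0,0,-0.03,0,0,0,0],[0,0,-0.075,0,0,0,0],[0,-0.08,-0.075,0,0,0,0],[0,-0.184,-0.075,0,0,0,0],[0,-0.184,-0.075,0,0,0,0],[0,-0.184,-0.075,0,0,0,0]])

```text
time_s: 21.45
tcp_pos: [0.5296, -0.1773, 0.0474]
orientation: [[0.997, -0.073, 0.001], [-0.073, -0.997, -0.0], [0.001, 0.0, -1.0]]
wrist_force: [0.5, 0.3, 0.6]
opening: 0.0002
gripper_force: 0.0
```

Run:
```python
from h import *
press()
```

```text
t 21.45 tcp [ 0.5296 -0.1773  0.0474] F [0.5 0.3 0.6] T [ 0.08  0.   -0.01] op 0.0002
a [np.float64(0.5990833708272904), np.float64(-0.18261233267602792)] [0.2787, 0.001, 0.0099, 0.0002, -0.0003, 0.0002]
b [np.float64(0.5957304278719436), np.float64(-0.22848997182123887)] [0.2787, 0.185, 0.01, 0.0002, -0.0003, 0.0002]
c [np.float64(0.5259166291727096), np.float64(-0.2233876673239721)] [-0.0013, 0.1849, 0.0098, 0.0002, -0.0003, 0.0002]
d [np.float64(0.5292695721280564), np.float64(-0.17751002817876116)] [-0.0013, 0.0009, 0.0097, 0.0002, -0.0003, 0.0002]
```

Call:
send_rows(rows=[[-0.001,0.001,0.008,0,0,0,0],[-0.001,0.001,0.016,0,0,0,0],[-0.001,0.001,0.024,0,0,0,0],[-0.001,0.001,0.03,0,0,0,0],[-0.001,0.001,0.034,0,0,0,0],[-0.001,0.001,0.037,0,0,0,0],[-0.001,0.001,0.04,0,0,0,0],[-0.001,0.001,0.043,0,0,0,0],[-0.001,0.001,0.046,0,0,0,0],[-0.001,0.001,0.049,0,0,0,0],[-0.001,0.001,0.052,0,0,0,0]])

```text
time_s: 22.55
tcp_pos: [0.5291, -0.1777, 0.0342]
orientation: [[0.997, -0.074, 0.0], [-0.074, -0.997, -0.0], [0.0, 0.0, -1.0]]
wrist_force: [0.7, -0.0, 0.3]
opening: 0.0006
gripper_force: 0.0
```

Call:
send_rows(rows=[[0,0,0.002,0,0,0,0],[0,0,0.004,0,0,0,0],[0,0,0.006,0,0,0,0],[0,0,0.006,0,0,0,0]])

```text
time_s: 22.95
tcp_pos: [0.529, -0.1777, 0.0327]
orientation: [[0.997, -0.074, 0.0], [-0.074, -0.997, 0.0], [0.0, -0.0, -1.0]]
wrist_force: [1.0, -0.3, -0.7]
opening: 0.0006
gripper_force: 0.0
```

Call:
send_rows(rows=[[0,0,0.002,0,0,0,0],[0,0,0.004,0,0,0,0],[0,0,0.006,0,0,0,0],[0,0,0.006,0,0,0,0]])

```text
time_s: 23.35
tcp_pos: [0.529, -0.1777, 0.0312]
orientation: [[0.997, -0.074, 0.0], [-0.074, -0.997, 0.0], [0.0, -0.0, -1.0]]
wrist_force: [0.2, 0.2, 0.5]
opening: 0.0001
gripper_force: 0.0
```

Call:
send_rows(rows=[[0,0,0.002,0,0,0,0],[0,0,0.004,0,0,0,0],[0,0,0.006,0,0,0,0],[0,0,0.006,0,0,0,0]])

```text
time_s: 23.75
tcp_pos: [0.5291, -0.1777, 0.0308]
orientation: [[0.997, -0.074, 0.001], [-0.074, -0.997, -0.0], [0.001, 0.0, -1.0]]
wrist_force: [-1.7, 0.4, 7.3]
opening: 0.0002
gripper_force: 3.7
```

Call:
send_rows(rows=[[0,0,0.002,0,0,0,0],[0,0,0.004,0,0,0,0],[0,0,0.006,0,0,0,0],[0,0,0.006,0,0,0,0]])

```text
time_s: 24.15
tcp_pos: [0.5291, -0.1777, 0.0306]
orientation: [[0.997, -0.074, 0.001], [-0.074, -0.997, -0.001], [0.001, 0.0, -1.0]]
wrist_force: [-2.9, 1.0, 16.7]
opening: 0.0008
gripper_force: 8.3
```

Call:
send_rows(rows=[[0,0,0.002,0,0,0,0],[0,0,0.004,0,0,0,0],[0,0,0.004,0,0,0,0]])

```text
time_s: 24.45
tcp_pos: [0.5292, -0.1777, 0.0304]
orientation: [[0.997, -0.074, 0.001], [-0.074, -0.997, -0.001], [0.001, 0.001, -1.0]]
wrist_force: [-4.2, 2.2, 23.0]
opening: 0.0003
gripper_force: 11.4
```

Corner d is rigid at 0.0304, the same level as c. I'll re-press a and b to make sure they are flush now that the board is level.

Call:
send_rows(rows=[[0,0,-0.03,0,0,0,0],[0,0,-0.12,0,0,0,0],[0,0,-0.2,0,0,0,0],[0.1,0,-0.2,0,0,0,0],[0.2,0,-0.2,0,0,0,0],[0.279,0,-0.2,0,0,0,0],[0.279,0,-0.16,0,0,0,0],[0.279,0,-0.08,0,0,0,0],[0.279,0,-0.04,0,0,0,0],[0.279,0,-0.035,0,0,0,0],[0.279,0,-0.035,0,0,0,0]])

```text
time_s: 25.55
tcp_pos: [0.5977, -0.1827, 0.0354]
orientation: [[0.997, -0.074, -0.001], [-0.074, -0.997, 0.001], [-0.002, -0.001, -1.0]]
wrist_force: [-0.1, 0.8, 0.2]
opening: 0.0005
gripper_force: 0.0
```

Run:
```python
from h import *
press()
```

```text
t 25.55 tcp [ 0.5977 -0.1827  0.0354] F [-0.1  0.8  0.2] T [-0.  0. -0.] op 0.0005
a [np.float64(0.5990833708272904), np.float64(-0.18261233267602792)] [0.0056, -0.0007, -0.0384, -0.0004, 0.0008, -0.0007]
b [np.float64(0.5957304278719436), np.float64(-0.22848997182123887)] [0.0059, 0.1833, -0.0385, -0.0004, 0.0008, -0.0007]
c [np.float64(0.5259166291727096), np.float64(-0.2233876673239721)] [-0.2741, 0.1837, -0.0381, -0.0004, 0.0008, -0.0007]
d [np.float64(0.5292695721280564), np.float64(-0.17751002817876116)] [-0.2744, -0.0003, -0.0379, -0.0004, 0.0008, -0.0007]
```

Call:
send_rows(rows=[[0.005,0,0.003,0,0.001,0,0],[0.005,0,0.006,0,0.001,0,0],[0.005,0,0.009,0,0.001,0,0],[0.005,0,0.012,0,0.001,0,0],[0.005,0,0.015,0,0.001,0,0],[0.005,0,0.018,0,0.001,0,0],[0.005,0,0.021,0,0.001,0,0],[0.005,0,0.023,0,0.001,0,0],[0.005,0,0.025,0,0.001,0,0],[0.005,0,0.025,0,0.001,0,0]])

```text
time_s: 26.55
tcp_pos: [0.5999, -0.183, 0.0308]
orientation: [[0.997, -0.074, 0.002], [-0.074, -0.997, -0.0], [0.002, 0.0, -1.0]]
wrist_force: [-2.3, 1.5, 6.1]
opening: 0.0004
gripper_force: 3.3
```

Call:
send_rows(rows=[[0,0,0.002,0,0,0,0],[0,0,0.004,0,0,0,0],[0,0,0.006,0,0,0,0],[0,0,0.006,0,0,0,0]])

```text
time_s: 26.95
tcp_pos: [0.6, -0.183, 0.0307]
orientation: [[0.997, -0.074, 0.003], [-0.074, -0.997, -0.001], [0.003, 0.0, -1.0]]
wrist_force: [-2.9, 0.8, 13.7]
opening: 0.0003
gripper_force: 7.0
```

Corner a is rigid at 0.0307. Now b.

Call:
send_rows(rows=[[0,0,-0.02,0,0,0,0],[0,0,-0.06,0,-0.001,0,0],[0,0.09,-0.06,0,-0.001,0,0],[0,0.183,-0.06,0,-0.001,0,0],[0,0.183,-0.04,0,-0.001,0,0],[0,0.183,-0.03,0,-0.001,0,0],[0,0.183,-0.025,0,-0.001,0,0],[0,0.183,-0.021,0,-0.001,0,0],[0,0.183,-0.018,0,-0.001,0,0],[0,0.183,-0.015,0,-0.001,0,0],[0,0.183,-0.012,0,-0.001,0,0],[0,0.183,-0.009,0,-0.001,0,0]])

```text
time_s: 28.15
tcp_pos: [0.5966, -0.2284, 0.0308]
orientation: [[0.997, -0.074, 0.0], [-0.074, -0.997, 0.0], [0.0, -0.0, -1.0]]
wrist_force: [-0.7, 1.2, 7.3]
opening: 0.0005
gripper_force: 3.0
```

Call:
send_rows(rows=[[0,0,0.002,0,0,0,0],[0,0,0.004,0,0,0,0],[0,0,0.006,0,0,0,0],[0,0,0.008,0,0,0,0],[0,0,0.008,0,0,0,0]])

```text
time_s: 28.65
tcp_pos: [0.5967, -0.2284, 0.0307]
orientation: [[0.997, -0.074, 0.001], [-0.074, -0.997, -0.0], [0.001, -0.0, -1.0]]
wrist_force: [-2.2, 2.8, 12.1]
opening: 0.0003
gripper_force: 5.9
```

Call:
send_rows(rows=[[0,0,0.002,0,0,0,0],[0,0,0.003,0,0,0,0],[0,0,0.003,0,0,0,0]])

```text
time_s: 28.95
tcp_pos: [0.5967, -0.2284, 0.0306]
orientation: [[0.997, -0.074, 0.001], [-0.074, -0.997, -0.0], [0.001, 0.0, -1.0]]
wrist_force: [-2.9, 2.7, 16.1]
opening: 0.0005
gripper_force: 7.7
```

All four corners read the same rigid height, 0.0304–0.0307. I'll retreat and check holes c and d from behind.

Call:
send_rows(rows=[[0,0,-0.04,0,0,0,0],[0,0,-0.2,0,0,0,0],[-0.2,-0.05,-0.4,0,0,0,0],[-0.4,-0.1,-0.48,0,0,0,0],[-0.55,-0.1,-0.48,0,0,0,0],[-0.55,-0.1,-0.48,0,0,0,0],[-0.55,-0.1,-0.48,0,0,0,0],[-0.55,-0.1,-0.48,0,0,0,0]])

```text
time_s: 29.75
tcp_pos: [0.4629, -0.1947, 0.1481]
orientation: [[0.997, -0.074, 0.003], [-0.074, -0.997, -0.002], [0.003, 0.001, -1.0]]
wrist_force: [0.3, -0.6, -0.2]
opening: 0.001
gripper_force: 0.0
```

Run:
```python
from h import *
holes('w12',.031)
f,im=grab('wrist','w13.png');print(board(f,im,.031)[0])
m=cv2.inRange(cv2.cvtColor(im,cv2.COLOR_BGR2HSV),(45,90,40),(80,255,255));G=cv2.cvtColor(im,6)
for a in((-54,25),(-54,-25)):
    u,v=proj(f,at(*a,.031)).astype(int);print(u,v)
    for y in range(v-11,v+11): print(''.join('g' if m[y,x] else ' .:-=+*#%@'[min(9,G[y,x]//26)] for x in range(u-13,u+13)))
```

```text
t 29.75 tcp [ 0.4629 -0.1947  0.1481] F [ 0.3 -0.6 -0.2] T [ 0.09  0.03 -0.02] op 0.001
board xy [-52.3 -25.9] size mm 13.6 9.7
board xy [-52.1  24.2] size mm 13.6 9.7
board xy [-51.3  -8.1] size mm 13.1 13.1
board xy [-51.2   6.3] size mm 13.1 13.1
board xy [ 6.5 -1.4] size mm 43.8 32.1
board xy [ 55. -26.] size mm 15.6 12.7
board xy [55.2 23.8] size mm 15.6 12.7
((564.2293090820312, -204.2867431640625), (69.61024475097656, 128.60052490234375), 85.69048309326172)
299 145
####gggggggggggggggggggggg
####gggggggggggggggggggggg
####gggggggggggggggggggggg
####gggggggggggggggggggggg
####gggggggggggggggggggggg
####ggggggggg=++gggggggggg
####ggggggg=+++++=gggggggg
####gggggg=++=--=+=ggggggg
####gggg+=-=-=----=-=ggggg
####gggg***++=-=#====ggggg
####+ggg*##*+*+=+====ggggg
####+ggg*##+*##======ggggg
####+ggg**#**#*=*+===ggggg
####+ggggg+==+==#=gggggggg
####+gggggggg---=ggggggggg
####+ggggggggggggggggggggg
####+ggggggggggggggggggggg
####+ggggggggggggggggggggg
####*ggggggggggggggggggggg
####*ggggggggggggggggggggg
####*ggggggggggggggggggggg
#####+++++++++++++++++++++
351 145
ggggggggggggggggggggggggg+
ggggggggggggggggggggggggg+
ggggggggggggggggggggggggg+
ggggggggggggggggggggggggg+
ggggggggggggggggggggggggg+
=ggggggggggg==++ggggggggg+
*-ggggggggg=+==++=ggggggg+
*=gggggggg-+====++=gggggg+
*+gggggg--=====-==-==gggg+
**gggggg*****+=-=====gggg+
#+gggggg*###*+*#+====gggg#
#=gggggg*###**#%*====gggg#
*ggggggg=**#*+##+*+==ggg+#
gggggggggg-+*++=-=gggggg+#
gggggggggggg-=-ggggggggg+#
gggggggggggggggggggggggg+#
gggggggggggggggggggggggg+#
gggggggggggggggggggggggg+#
gggggggggggggggggggggggg+#
gggggggggggggggggggggggg*#
gggggggggggggggggggggggg*#
++++++++++++++++++++++++*#
```

All four holes show the barbs spread symmetrically, and the board lies square (69.6 × 128.6 mm at the seated height). The arm is clear, so I'm handing in.

```bash
python3 -c "
from rig import ctrl
print(ctrl.job_done())"
```

```text
the job is handed in; nothing more can be done
None
```

The controller board is snapped onto all four standoffs with its plug at the notched end. All four corners pressed to the same rigid height (within 0.3 mm), no reading went above about 23 N, and I handed the job in at about 30 s.

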